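# Run home the slack thumbscrew of a clamp lamp

## Task

The orange thumbscrew of the clamp lamp is slack: push its wings round clockwise, seen from above, with repeated fingertip strokes until the screw is fully home and will turn no further, then take the hand away. Only push on the wings from the side, never take a wing or the screw between the fingers, and leave the two herb pots, the glass dome and the green trowel where they are.

Things in the scene. Friction and masses are not known exactly. Their poses are not given: they have to be found in the camera images.
- riser: Fixed wooden riser board with the lamp clamp on its far long edge. Origin on the tiled ledge straight below the vertical screw axis; z up, +x from the screw to the clamp's lug. Board x -160 to 35, y -80 to 290 mm, top 50 mm up. The clamp's upper jaw (26 mm wide, x -8 to 60 mm) has its top at 86 mm, its boss round the screw (radius 13 mm) at 90 mm: fingertips must stay above 92 mm.
- screw_top (a point): Centre of the top of the orange thumbscrew, on its vertical axis; x along the wings, z up. Its two opposite wings form a straight bar 62 mm long (31 mm either side of the axis), 7 mm thick, 24 mm tall, top level with this point: 116 mm above the ledge when home, up to 124 mm when slack. Hub 20 mm across.
- wing_end (a point): Top edge of the outer end of one of the two like wings, 31 mm from the axis.
- lug_top (a point): Top centre of the clamp's upright aluminium lug: a fixed block 40 to 60 mm from the screw axis along riser x, 36 mm wide in riser y, 131 mm above the ledge, with a black 14 mm socket to 139 mm. The wings pass it with 9 mm to spare, a finger does not fit: strokes go round the side of the screw away from it.
- thumbscrew (a joint): Turn of the thumbscrew in rad, growing clockwise seen from above; 0 = slackest, 8.0 = fully home (hard stop). At 0 the wings lie along riser x, wing_end on the lug side. Starts between 0.5 and 4; friction about 0.03 N m (1 to 1.5 N at the wing), stays where it is left, sinks 6 mm a turn.
- shade (a point): Centre of the lower rim of the lamp's fixed aluminium shade, 104 mm across, 62 mm tall, 190 mm above the ledge. Its 12 mm thick stem rises from the lug by way of (130, 50, 168) mm in riser x, y, z to the shade at (150, 190, 190) mm; nothing else of the lamp is near the screw.
- sage_pot: Loose glazed blue pot with grey-green sage, 90 mm across, 82 mm tall (leaves to about 155 mm), 0.55 kg; origin under its centre.
- mint_pot: Loose glazed blue pot with bright green mint, same size as the sage pot; origin under its centre.
- dome: Loose glass dome, 104 mm across, 144 mm tall with its knob, 0.4 kg; origin under its centre.
- trowel: Loose small green plastic trowel lying flat on the riser board, 197 mm long (handle 100 mm to -x, blade to +x), up to 48 mm wide and 20 mm tall; origin under the inner end of the handle.

How it is judged:
At the end, for the whole second after the job is handed in: The thumbscrew stands within 0.2 rad (11 degrees) of its hard stop, and pots, dome and trowel are within 20 mm of where they started (value of joint thumbscrew above 7.8 rad and distance of each of sage_pot, mint_pot, dome, trowel from where it was at the start of the episode below 0.02 m); the robot touches nothing.
It fails at once if sage pot pushed, lifted or carried by more than 20 mm (distance of sage_pot from where it was at the start of the episode above 0.02 m).
It fails at once if mint pot pushed, lifted or carried by more than 20 mm (distance of mint_pot from where it was at the start of the episode above 0.02 m).
It fails at once if dome pushed, lifted or carried by more than 20 mm (distance of dome from where it was at the start of the episode above 0.02 m).
It fails at once if trowel pushed, lifted or carried by more than 20 mm (distance of trowel from where it was at the start of the episode above 0.02 m).
It fails at once if the thumbscrew or one of its wings is pinched (it stands between the fingers while they press on it) (contact force between the fingers and riser above 0.5 N and y of the grasp point in the frame of screw_top between -0.005 and 0.005 m and z of the grasp point in the frame of screw_top below 0.012 m and horizontal distance between the grasp point and screw_top below 0.04 m).
It also fails if it takes over 45 s, if anything falls off the work surface, if the arm or the gripper's body presses on something with over 40 N, if the wrist force passes 120 N, or if a joint passes its speed limit or range.

## Robot

A 7-joint arm with a two-finger parallel gripper is mounted at the origin on the work surface. World frame = base frame: x ahead of the robot, y to its left, z up, the work surface at z = 0. Lengths are in m, angles in rad, forces in N, time in s.
With the tool pointing down it reaches from about 0.4 to 0.875 m from the base axis. Payload 19.3 kg.
Tool frame: the origin (TCP) lies midway between the tips of the shut fingers; the grasp point (between the pads) lies grasp_offset behind it (grasp_offset is the distance from the TCP to the grasp point, in m); z points along the fingers, y is the line along which they close (so a half turn about z gives the same grasp; the last joint's range is limited). The gripper opens to 85 mm and grips with 20 to 120 N. Pads are 22 mm wide; open, the fingers measure 114 mm over their backs; the gripper's body (76 mm by 85 mm) begins 54 mm behind the grasp point. The pads swing forward as they close: fully open they stand 13 mm farther back than shut.
Start: joints at [1.159, 0.521, -0.036, 1.599, 0.021, 1.021, -0.113], TCP at [0.209, -0.589, 0.231] pointing down, gripper open.
Joint ranges: [-2.91, 2.91], [-0.3, 2.13], [-1.5, 1.42], [0.17, 2.43], [-1.26, 4.41], [0.16, 1.93], [-2.52, 2.52]. Speed limits (rad/s): [1.89, 1.89, 2.39, 2.39, 3.01, 3.01, 3.01].

## Interface

Orientations are given as a rotation vector (axis times angle).
In Python, from cell import sense, camera, camera_params, hand_in, grasp_offset gives the robot as it stands. The module is installed in compiled form; this text tells all that it offers.
- The arm moves only by the shell command python3 -m handwheel 'ROWS' [FORCE]. ROWS is text: rows parted by semicolons, each of 5 numbers parted by spaces: the shift along the tool's x, y, z in cm, then the turn about the tool's z in rad, then the finger opening in cm, from 0 to 8.54. A call has 1 to 10 rows; each row shifts and turns the commanded pose from where the row before left it, along the tool's axes as they then stand; what a row does not reach is not made up. A row lasts 1/8 s, in which the tool goes at most 62.5 mm and 10.7 degrees, less where a joint would pass 70% of its speed; a pose out of reach is approached as far as the arm can. A call with a gripper value outside its range is refused whole. The fingers move at their own pace and stop on an object; FORCE is the grip in N (left out, the last holds). Time passes only in rows, so rows that do not move let the fingers close. It gives the time, the measured TCP pose, the force, the opening and the grip force at its end, in the units of the state.
- sense(): the state, without advancing time (a new reading comes with each control period).
- camera(name): name is "scene" or "top"; returns (picture, depth): 480x640x3 uint8, red, green, blue; 480x640 float32, m along the optical axis (not along the pixel's ray), 0 where there is no reading.
- camera_params(name): a dict with "K" (3x3 intrinsics, pixels), "dist_coeffs" ([k1, k2, p1, p2, k3] as OpenCV has them; the pictures are not rectified), "world_to_cam" (4x4, takes a point from world to camera coordinates). Camera axes: x right, y down, z forward; pixel columns grow to the right and rows downward; lengths in m; the calibration is good to about 2 mm. A picture is of the moment at which its call begins. camera_params takes no time and is no camera call.
- hand_in(): hands the job in; it is judged then, once.
The state is a dict: "time_s": time; "qpos": joint angles; "dq": joint speeds; "joint_efforts": joint torques, N m; "tcp_pos": TCP position; "tool_rot": TCP orientation; "ft_force": force on the tool from outside, world axes, zero at the start; "wrist_torque": the same for the moment, N m; "grip_width": finger opening in m; "grasp_force": force on a finger pad.
Only numpy, scipy, OpenCV 4.12 (cv2) and the standard library are available. Lean on these libraries where they do the work, as an engineer would, in place of code of your own. Each camera call takes 0.05 s, during which the arm holds its last target. There are 200 camera calls.

## Working session

There is one attempt and no reset: what is moved stays moved. The work goes in short steps, Python scripts to look and compute and a shell command to move; the robot and the scene stay as the last step left them, time stands still between calls to the robot, and variables do not carry over. Pictures are saved under pics/ and viewed, at most 10 in all, crops included, and the job is handed in when it is done.

```bash
mkdir -p pics; python3 - <<'E'
from cell import *
import cv2,numpy as np
for n in("scene","top"):
    p,d=camera(n); cv2.imwrite(f"pics/{n}0.png",p[:,:,::-1]); np.savez(f"{n}0.npz",p=p,d=d)
    c=camera_params(n); print(n,np.round(c["K"],1).tolist(),c["dist_coeffs"]);print(np.round(c["world_to_cam"],3))
s=sense();print(s["tcp_pos"],s["tool_rot"],s["time_s"],grasp_offset)
E
```

```text
scene [[553.5, 0.0, 316.6], [0.0, 553.5, 242.2], [0.0, 0.0, 1.0]] [0.03757065 0.         0.         0.         0.        ]
[[-0.559  0.829  0.009  0.312]
 [ 0.675  0.462 -0.575 -0.334]
 [-0.481 -0.316 -0.818  1.302]
 [ 0.     0.     0.     1.   ]]
top [[478.5, 0.0, 317.6], [0.0, 478.5, 237.2], [0.0, 0.0, 1.0]] [-0.02701455  0.          0.          0.          0.        ]
[[ 0.02  -1.    -0.012  0.002]
 [-0.992 -0.018 -0.127  0.593]
 [ 0.127  0.014 -0.992  0.894]
 [ 0.     0.     0.     1.   ]]
[ 0.20937367 -0.58859451  0.23080192] [-3.09491634e+00 -5.34128654e-01  3.57206597e-04] 0.1 0.0187
```

View pics/scene0.png

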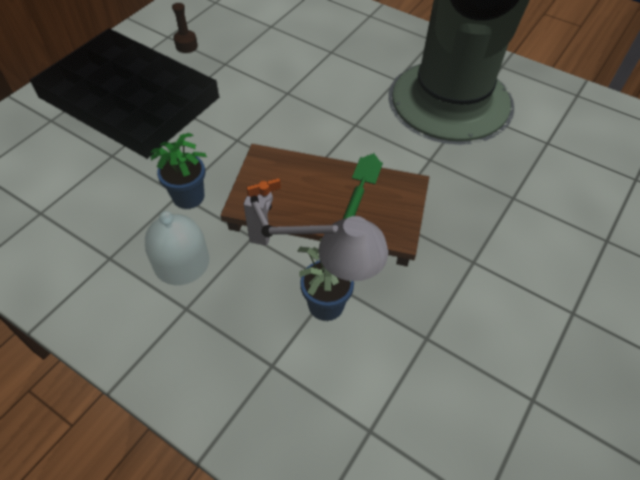

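View pics/top0.png

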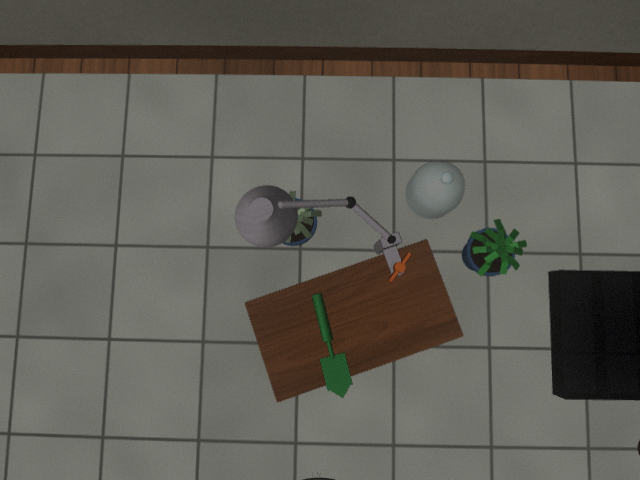

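The scene view has the orange screw at (264,187). In the top view it is at (400,267), with the lug at (388,243), the mint at (490,252), the dome at (435,190) and the trowel at (330,345).

```bash
cat > h.py <<'E'
from cell import *
import cv2,numpy as np
def orange(p):
    h=cv2.cvtColor(p,cv2.COLOR_RGB2HSV); return (h[:,:,0]>4)&(h[:,:,0]<14)&(h[:,:,1]>185)&(h[:,:,2]>110)
def ray(n,uv):
    c=camera_params(n);K=np.array(c["K"]);W=np.array(c["world_to_cam"])
    q=cv2.undistortPoints(np.array(uv,float).reshape(-1,1,2),K,np.array(c["dist_coeffs"]))[:,0]
    D=np.c_[q,np.ones(len(q))]@W[:3,:3]; return -W[:3,:3].T@W[:3,3],D
def atz(n,uv,z):
    o,D=ray(n,uv); return o+D*((z-o[2])/D[:,2])[:,None]
def tri(a,b):
    o1,d1=ray("top",a);o2,d2=ray("scene",b);d1=d1[0];d2=d2[0]
    t=np.linalg.lstsq(np.c_[d1,-d2],o2-o1,rcond=None)[0];A=o1+t[0]*d1;B=o2+t[1]*d2
    return (A+B)/2,np.linalg.norm(A-B)
def blob(p):
    m=orange(p).astype(np.uint8);k,l,s,c=cv2.connectedComponentsWithStats(m)
    if k<2:return np.zeros((0,2))
    i=1+s[1:,4].argmax();v,u=np.nonzero(l==i);return np.c_[u,v].astype(float)
E
python3 - <<'E'
from h import *
B={}
for n in("top","scene"):
    B[n]=blob(np.load(n+"0.npz")["p"]);b=B[n];print(n,len(b),b.mean(0),b.min(0),b.max(0))
print("tri",tri(B["top"].mean(0),B["scene"].mean(0)))
P=atz("top",B["top"],.12);c=P.mean(0);u,s,vt=np.linalg.svd(P-c,full_matrices=False);t=(P-c)@vt[0]
print("c",c,"dir",vt[0],"ext",t.min(),t.max())
d=np.load("top0.npz")["d"];o,D=ray("top",B["top"]);Z=[d[int(v),int(u)] for u,v in B["top"]]
print("depth z",np.percentile((o+D*np.array(Z)[:,None])[:,2],[10,50,90]))
print("board corners",atz("top",[[428,240],[246,303],[277,401],[462,335]],.05))
print("mint,dome,sage",atz("top",[[490,252]],.08),atz("top",[[435,190]],.07))
print("trowel",atz("top",[[317,294],[343,395]],.065))
for n in("top","scene"):
    p=np.load(n+"0.npz")["p"];x,y=(400,262) if n=="top" else (262,200)
    globals()[n]=cv2.resize(p[y-40:y+40,x-50:x+50],None,fx=4,fy=4,interpolation=2)
cv2.imwrite("pics/crop1.png",np.hstack([top,scene])[:,:,::-1])
E
```

```text
top 144 [399.49305556 267.04166667] [389. 253.] [410. 281.]
scene 136 [263.31617647 184.63970588] [248. 179.] [278. 189.]
tri (array([ 0.53276978, -0.13353641,  0.1162004 ]), np.float64(7.776420681490046e-05))
c [ 0.53251031 -0.13291601  0.12      ] dir [-8.13818752e-01  5.81118782e-01  2.12447290e-28] ext -0.03017475497224031 0.029872064310943736
depth z [0.11683954 0.11972306 0.12273297]
board corners [[ 0.59016449 -0.19872164  0.05      ]
 [ 0.46360759  0.14625693  0.05      ]
 [ 0.28505468  0.08216534  0.05      ]
 [ 0.41200011 -0.26096198  0.05      ]]
mint,dome,sage [[ 0.5660959  -0.30678792  0.08      ]] [[ 0.68372555 -0.20864769  0.07      ]]
trowel [[ 0.48311887  0.01193047  0.065     ]
 [ 0.30147117 -0.03896307  0.065     ]]
```

View pics/crop1.png

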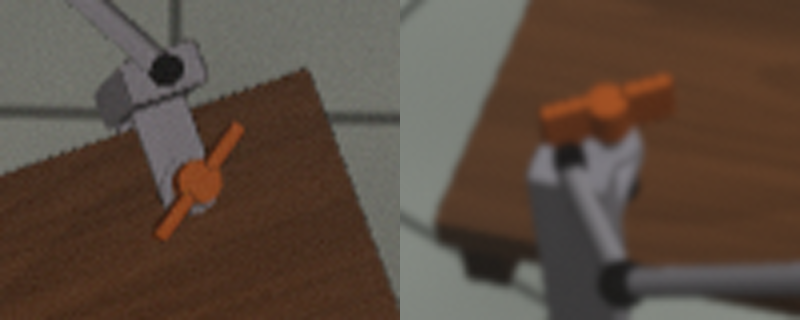

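```bash
cat >> h.py <<'E'
from scipy.spatial.transform import Rotation as R
C=np.array([.5325,-.133]);A=np.arctan2(.062,.178)+0.0
def rel():  # TCP in riser frame (mm) and heading of tool x vs riser x
    s=sense();d=np.array(s["tcp_pos"])[:2]-C;X=R.from_rotvec(s["tool_rot"]).as_matrix()
    c,q=np.cos(A),np.sin(A);return np.array([c*d[0]+q*d[1],-q*d[0]+c*d[1],s["tcp_pos"][2]])*1000,np.arctan2(X[1,0],X[0,0])-A,X[2,2]
def fing(deg,r=22,gap=0,lead=0):
    f=np.radians(deg);n=f+np.pi/2;s=3.5+11*abs(np.cos(n))+14.5*abs(np.sin(n))+gap
    return np.array([r*np.cos(f)+s*np.cos(n),r*np.sin(f)+s*np.sin(n)])
def rows(pts):
    for a,b in zip(pts,pts[1:]): d=(np.array(b)-a)/10;print("%.1f %.1f"%(d[0],-d[1]),np.round(b))
E
python3 - <<'E'
from h import *
p,h,z=rel();print(p,h,z)
rows([p[:2],[-38,5]]); print("arc")
rows([[-38,5]]+[fing(a) for a in range(120,20,-15)]);print("arc2")
rows([[-5,-36]]+[fing(a) for a in range(-150,-340,-15)])
E
```

```text
[-455.00517864 -323.95566697  230.8019183 ] 0.006625711242137344 -0.9999995474045849
41.7 -32.9 [-38   5]
arc
0.9 -0.4 [-29.   9.]
0.6 -0.8 [-23.  17.]
0.8 -0.5 [-14.  22.]
0.3 -0.4 [-12.  26.]
0.5 -0.3 [-7. 29.]
0.7 -0.2 [ 0. 31.]
0.8 0.1 [ 8. 30.]
arc2
-0.3 -0.6 [ -8. -30.]
-0.8 -0.4 [-16. -25.]
-0.6 -0.7 [-22. -18.]
-0.5 -0.4 [-27. -14.]
-0.3 -0.6 [-30.  -8.]
-0.1 -0.8 [-31.   0.]
0.2 -0.9 [-29.   9.]
0.6 -0.8 [-23.  17.]
0.8 -0.5 [-15.  22.]
0.3 -0.4 [-12.  26.]
0.5 -0.3 [-7. 29.]
0.7 -0.2 [ 0. 31.]
0.8 0.1 [ 8. 30.]
```

```bash
python3 -m handwheel '4.2 -3.3 0 0 0;4.2 -3.3 0 0 0;4.2 -3.3 0 0 0;4.2 -3.3 0 0 0;4.2 -3.3 0 0 0;4.2 -3.3 0 0 0;4.2 -3.3 0 0 0;4.1 -3.3 0 0 0;4.1 -3.3 0 0 0;4.1 -3.3 0 0 0' 20
python3 - <<'E'
from h import *
print(rel())
E
```

```text
time_s: 1.35
tcp_pos: [0.4923, -0.1366, 0.2312]
tool_rot: [3.096, 0.534, -0.0]
ft_force: [0.0, -0.6, -0.0]
grip_width: -0.0001
grasp_force: 0.0
(array([-39.12260524,   9.77568062, 231.24412658]), np.float64(0.006462433395644895), np.float64(-0.9999999886488582))
```

```bash
python3 -m handwheel '0.1 0.5 4 0 0;0 0 4 0 0;0 0 0 0 0'
python3 - <<'E'
from h import *
print(rel())
p,d=camera("scene");q,_=camera("top")
a=cv2.resize(p[130:250,190:340],None,fx=2.66,fy=2.66);b=cv2.resize(q[207:327,325:475],None,fx=2.66,fy=2.66)
cv2.imwrite("pics/c2.png",np.hstack([a,b])[:,:,::-1])
E
```

```text
time_s: 1.72
tcp_pos: [0.4929, -0.1421, 0.1493]
tool_rot: [-3.094, -0.535, 0.007]
ft_force: [-0.5, 0.3, 0.8]
grip_width: -0.0002
grasp_force: 0.0
(array([-40.4155357 ,   4.45136569, 149.34238017]), np.float64(0.007009531692021731), np.float64(-0.99998822100934))
```

View pics/c2.png

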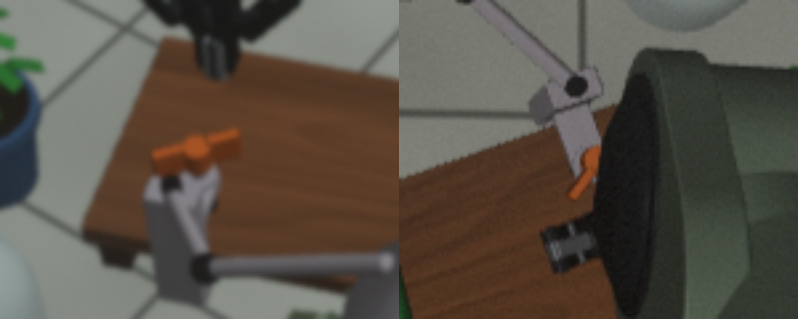

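The left half shows the finger tips at (215,60), behind the screw at (200,150). The right half shows the tips at (570,245), clear of the wing at (580,185). Next I go down and make the first stroke.

```bash
python3 -m handwheel '0.2 0 4.8 0 0;0 0 0 0 0;0.9 -0.4 0 0 0;0.6 -0.8 0 0 0;0.8 -0.5 0 0 0;0.3 -0.4 0 0 0;0 0 0 0 0'
python3 - <<'E'
from h import *
print(rel())
p,d=camera("scene");b=blob(p);P=atz("scene",b,.115);c=P.mean(0);v=np.linalg.svd(P-c)[2][0]
print(c,(np.degrees(np.arctan2(v[1],v[0])-A))%180,len(b))
E
```

```text
time_s: 2.7
tcp_pos: [0.5139, -0.1129, 0.1034]
tool_rot: [-3.096, -0.535, -0.0]
ft_force: [-0.3, 0.2, 0.1]
grip_width: -0.0001
grasp_force: 0.0
(array([-10.97442491,  25.14776634, 103.42087109]), np.float64(0.007300624200446859), np.float64(-0.9999999747532747))
[ 0.53226348 -0.13430846  0.115     ] 84.09499471042031 127
```

```bash
python3 -m handwheel '0.4 -0.4 0.1 0 0;0.7 -0.2 0 0 0;0.9 0.1 0 0 0;0 0 0 0 0;-0.2 -0.3 0 0 0;0 0 -4.5 0 0;-0.6 3.6 0 0 0;-0.6 3.6 0 0 0;0 0 0 0 0'
cat > m.py <<'E'
from h import *
print(rel())
p,d=camera("scene");b=blob(p);P=atz("scene",b,.115);c=P.mean(0);v=np.linalg.svd(P-c)[2][0]
print(c,(np.degrees(np.arctan2(v[1],v[0])-A))%180,len(b))
E
python3 m.py
```

```text
time_s: 3.88
tcp_pos: [0.5404, -0.1745, 0.1473]
tool_rot: [3.096, 0.528, -0.0]
ft_force: [-0.3, 1.3, -0.2]
grip_width: -0.0003
grasp_force: 0.0
(array([ -6.18792951, -41.76855867, 147.25451748]), np.float64(0.0027419328734651915), np.float64(-0.9999994584036254))
[ 0.53213559 -0.13458163  0.115     ] 39.14645071752369 120
```

```bash
python3 -m handwheel '0 0 4.4 0 0;0 0 0 0 0;-0.2 -1.2 0 0 0;-0.8 -0.4 0 0 0;-0.6 -0.7 0 0 0;-0.5 -0.4 0 0 0;-0.3 -0.6 0 0 0;-0.1 -0.8 0 0 0;0.2 -0.9 0 0 0;0 0 0 0 0'; python3 m.py
```

```text
time_s: 5.18
tcp_pos: [0.5025, -0.1312, 0.1033]
tool_rot: [-3.095, -0.536, 0.0]
ft_force: [-0.3, -0.6, 0.5]
grip_width: -0.0004
grasp_force: 0.0
(array([-27.78509296,  11.58096952, 103.26054185]), np.float64(0.007985595088154107), np.float64(-0.9999999101848507))
[ 0.53383163 -0.132607    0.115     ] 125.8310917454283 151
```

```bash
python3 -m handwheel '0.5 -0.6 0.2 0 0;0.8 -0.5 0 0 0;0.3 -0.4 0 0 0;0.5 -0.3 0 0 0;0.7 -0.2 0 0 0;0.9 0.1 0 0 0;0 0 0 0 0;-0.2 -0.3 0 0 0;0 0 -4.6 0 0;0 0 0 0 0';  python3 m.py; python3 -m handwheel '-0.6 3.6 0 0 0;-0.6 3.6 0 0 0;0 0 0 0 0'; python3 m.py
```

```text
time_s: 6.48
tcp_pos: [0.5292, -0.1, 0.1499]
tool_rot: [3.095, 0.533, 0.007]
ft_force: [-0.1, 0.1, -0.7]
grip_width: 0.0
grasp_force: 0.0
(array([  7.76639108,  32.20431751, 149.93058381]), np.float64(0.006235851845736606), np.float64(-0.9999894412049111))
[ 0.53387633 -0.13335185  0.115     ] 39.5998292532165 118
time_s: 6.9
tcp_pos: [0.5401, -0.1744, 0.1462]
tool_rot: [3.096, 0.528, -0.002]
ft_force: [-0.3, 0.9, 0.8]
grip_width: -0.0
grasp_force: 0.0
(array([ -6.45917906, -41.61932087, 146.23813915]), np.float64(0.00275596552291274), np.float64(-0.9999990652253617))
[ 0.53400758 -0.13323793  0.115     ] 39.136845067014896 120
```

```bash
python3 -m handwheel '0 0 4.5 0 0;0 0 0 0 0;-0.2 -1.2 0 0 0;-0.8 -0.4 0 0 0;-0.6 -0.7 0 0 0;-0.5 -0.4 0 0 0;-0.3 -0.6 0 0 0;-0.1 -0.8 0 0 0;0.2 -0.9 0 0 0;0 0 0 0 0'; python3 m.py
python3 -m handwheel '0.5 -0.6 0 0 0;0.5 -0.3 0 0 0;0 0 0 0 0'; python3 m.py
```

```text
time_s: 8.2
tcp_pos: [0.5024, -0.1312, 0.1023]
tool_rot: [-3.095, -0.536, 0.0]
ft_force: [-0.6, -0.6, 0.2]
grip_width: -0.0
grasp_force: 0.0
(array([-27.81727415,  11.60483539, 102.25074838]), np.float64(0.007927812809279344), np.float64(-0.9999998765618455))
[ 0.53590788 -0.13080054  0.115     ] 126.40818869267608 146
time_s: 8.62
tcp_pos: [0.5092, -0.1199, 0.1023]
tool_rot: [-3.095, -0.535, -0.0]
ft_force: [0.4, 0.9, -0.5]
grip_width: -0.0001
grasp_force: 0.0
(array([-17.6789706 ,  20.08129592, 102.25340507]), np.float64(0.007359781772303231), np.float64(-0.9999999472486776))
[ 0.53574919 -0.13025324  0.115     ] 99.72767079300823 136
```

Now small steps, watching for the stop.

```bash
python3 -m handwheel '0.3 -0.2 0 0 0;0.3 -0.3 0 0 0;0 0 0 0 0'; python3 m.py
python3 -m handwheel '0.2 -0.1 0 0 0;0 0 0 0 0'; python3 m.py
```

```text
time_s: 9.05
tcp_pos: [0.5129, -0.1133, 0.1023]
tool_rot: [-3.096, -0.535, -0.0]
ft_force: [0.2, -0.1, 0.2]
grip_width: -0.0002
grasp_force: 0.0
(array([-12.00733929,  25.04800117, 102.2991809 ]), np.float64(0.007082202326430864), np.float64(-0.9999999820864195))
[ 0.53618009 -0.13130273  0.115     ] 87.9142928966934 128
time_s: 9.35
tcp_pos: [0.5144, -0.1121, 0.1023]
tool_rot: [-3.096, -0.534, 0.0]
ft_force: [-0.1, -0.2, 0.1]
grip_width: 0.0001
grasp_force: 0.2
(array([-10.22186126,  25.728255  , 102.30080008]), np.float64(0.006644994612489241), np.float64(-0.9999999999610858))
[ 0.53609118 -0.13098401  0.115     ] 83.07153450069906 129
```

```bash
python3 -m handwheel '0.2 -0.1 0 0 0;0 0 0 0 0'; python3 m.py
python3 -m handwheel '0.2 -0.1 0 0 0;0 0 0 0 0'; python3 m.py
```

```text
time_s: 9.65
tcp_pos: [0.5151, -0.1111, 0.1021]
tool_rot: [3.096, 0.533, -0.003]
ft_force: [-4.2, -3.6, 2.5]
grip_width: -0.0001
grasp_force: 2.8
(array([ -9.18515426,  26.42649513, 102.14229798]), np.float64(0.005962235301317231), np.float64(-0.9999985418609326))
[ 0.53597029 -0.13052102  0.115     ] 81.86884483173279 129
time_s: 9.95
tcp_pos: [0.5155, -0.1106, 0.1019]
tool_rot: [3.095, 0.531, -0.006]
ft_force: [-10.4, -11.1, 4.9]
grip_width: 0.0002
grasp_force: 6.5
(array([ -8.72146987,  26.71454709, 101.94324155]), np.float64(0.004716044412084397), np.float64(-0.9999908673317407))
[ 0.53603317 -0.13054976  0.115     ] 81.7766604979665 128
```

The force has risen and the wing stands at 82°, where the stop is expected. I'll back off, lift and retreat.

```bash
python3 -m handwheel '-0.8 0.5 0 0 0;-0.8 0.5 0 0 0;0 0 -5 0 0;0 0 -5 0 0;-4 3 0 0 0;-4.2 3.3 0 0 0;-4.2 3.3 0 0 0;-4.2 3.3 0 0 0;-4.2 3.3 0 0 0;0 0 0 0 0'; python3 m.py
python3 - <<'E'
from h import *
p,d=camera("scene");q,_=camera("top");r,o=np.load("scene0.npz")["p"],np.load("top0.npz")["p"]
print(sense()["dq"])
cv2.imwrite("pics/end.png",np.vstack([np.hstack([r[100:400,100:500],p[100:400,100:500]]),np.hstack([o[140:440,180:580],q[140:440,180:580]])])[:,:,::-1])
E
```

```text
time_s: 11.25
tcp_pos: [0.3613, -0.3493, 0.2023]
tool_rot: [3.096, 0.525, -0.001]
ft_force: [0.5, 0.4, 0.4]
grip_width: -0.0001
grasp_force: 0.0
(array([-232.84571403, -147.96210132,  202.33352723]), np.float64(0.0005988347167328878), np.float64(-0.9999993517468044))
[ 0.53604086 -0.13063569  0.115     ] 82.56574739894764 122
[-0.01929174 -0.00031777 -0.00431966  0.00221405  0.00162296  0.00237301
 -0.00093255]
```

View pics/end.png

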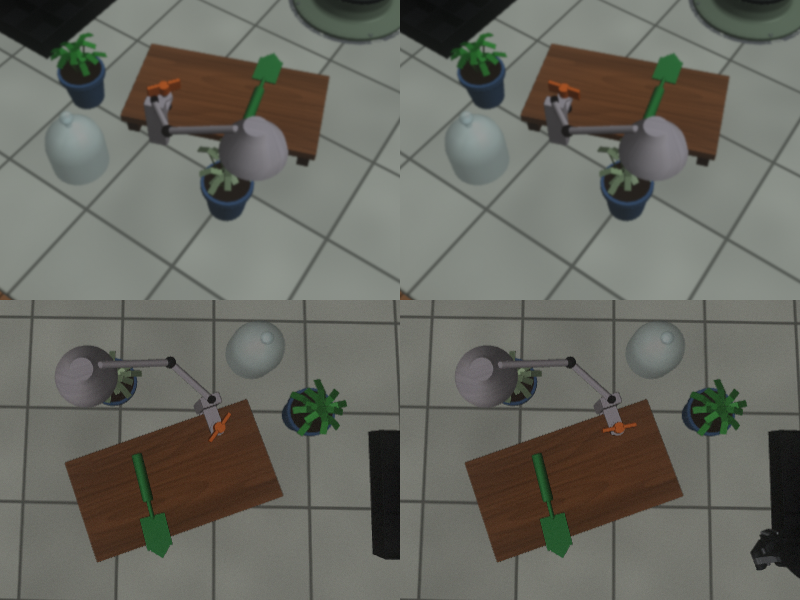

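Before (left) and after (right): pots, dome and trowel are in the same places. The screw bar now lies across at (618,427) in the top view, and the hand is far off at (770,548).

```bash
python3 - <<'E'
from h import *
p,d=camera("top");P=atz("top",blob(p),.115);c=P.mean(0);v=np.linalg.svd(P-c)[2][0]
a=np.degrees(np.arctan2(v[1],v[0])-A)%180;print(c,a)
if abs(a-81.6)<6: print(hand_in())
E
```

```text
[ 0.53248922 -0.13232789  0.115     ] 82.71610904233039
the job is handed in; nothing more can be done
None
```

The thumbscrew is home after three fingertip strokes: it pushed back with over 10 N, and the wings stand at about 82.7° against 81.6° expected at the stop; the pots, dome and trowel look unmoved, the hand is clear, and the job is handed in (no verdict was returned).

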